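# Put the wax tin away in the lift-up locker

## Robot

A 6-joint arm with a two-finger parallel gripper is mounted at the origin on the work surface. World frame = base frame: x ahead of the robot, y to its left, z up, the work surface at z = 0. Lengths are in mm, angles in rad, forces in N, time in s.
With the tool pointing down it reaches from about 325 to 875 mm from the base axis. Payload 4.4 kg.
Tool frame: the origin (TCP) lies on the centre line of the jaws, within the pads' length; the fingertips stand ahead of it and the grasp point (between the pads) lies 6 mm ahead of it (ctrl.tcp_to_tips is the z of the fingertips in the tool frame, in mm); z points along the fingers, y is the line along which they close (so a half turn about z gives the same grasp; the last joint's range is limited). The gripper opens to 85 mm and grips with 20 to 120 N. Pads are 22 mm wide; open, the fingers measure 114 mm over their backs; the gripper's body (76 mm by 85 mm) begins 54 mm behind the grasp point. The pads swing forward as they close: fully open they stand 13 mm farther back than shut.
Start: joints at [-1.389, 0.207, 1.542, -0, 1.393, -0.15], TCP at [187.835, -543.457, 256.282] pointing down, gripper open.
Joint ranges: [-2.73, 2.73], [-0.86, 2.22], [0.23, 2.46], [-1.11, 4.25], [0.08, 2.63], [-2.82, 2.82]. Speed limits (rad/s): [2.79, 2.79, 3.14, 3.14, 3.14, 3.14].

## Interface

Orientations are given as a 3x3 rotation matrix whose columns are the frame's x, y, z axes.
In Python, from plant import ctrl, sensors, optics gives the robot as it stands. Calls block until the motion is done:
- ctrl.move_ptp(position, orientation): joint-space move of the TCP to a pose.
- ctrl.move_l(position, rot=None, vel=150, threshold=None): straight line of the TCP; rot=None keeps the orientation; vel is the mean speed in mm/s. With threshold (N) it stops when the force on the tool has changed by that much, and returns True; else False.
- ctrl.set_joints(angles): joint-space move.
- ctrl.gripper_to(opening, force=None): finger opening in mm; force is the grip in N (None keeps the last); returns when the fingers have stopped.
- ctrl.hold(seconds).
- ctrl.solve_ik(position, orientation): joint angles nearest the present ones, or None.
- sensors.read_state(): the state.
- optics.grab_frame(name): name is "side" or "top"; returns (picture, depth): 400x640x3 uint8, red, green, blue; 400x640 float32, mm along the optical axis (not along the pixel's ray), 0 where there is no reading.
- optics.camera_params(name): a dict with "mtx" (3x3 intrinsics, pixels), "R" (3x3) and "t" (3): a world point X has camera coordinates R X + t. Camera axes: x right, y down, z forward; pixel columns grow to the right and rows downward; lengths in mm; the calibration is good to about 2 mm. A picture is of the moment at which its call begins. camera_params takes no time and is no camera call.
A pose or a line that the arm cannot do raises ctrl.MotionError and nothing moves.
- ctrl.finish_job(): hands the job in; it is judged then, once.
The state is a dict: "t": time; "q": joint angles; "qvel": joint speeds; "tau": joint torques, N m; "eef_pos": TCP position; "eef_rot": TCP orientation; "force": force on the tool from outside, world axes, zero at the start; "wrist_torque": the same for the moment, N m; "grip_width": finger opening in mm; "grasp_force": force on a finger pad.
Only numpy, scipy, OpenCV 4.12 (cv2) and the standard library are available. Lean on these libraries where they do the work, as an engineer would, in place of code of your own. Each camera call takes 0.05 s, during which the arm holds its last target. There are 200 camera calls.

## Task

Raise the sloping lift-up door of the bench locker until its stay has locked it, and let go so that it stands open by itself. Stand the squat wax tin upright inside the locker, then squeeze the two finger tabs together to unlock the door and lower it gently until it is shut. Do not force the door against its stop, do not let it drop, and leave the jar in the locker, the spray can and the wrench as they are.

Things in the scene. Friction and masses are not known exactly. Their poses are not given: they have to be found in the camera images.
- locker: Low white locker fixed to the bench, 250 mm deep (x), 300 mm wide (y), walls 12 mm. Origin: centre of its underside; x points away from the robot to the hinge side, z up. Front wall 66 mm high, hinge 135 mm up. The inside is 226 by 276 mm and, with the door shut, 64 mm high at the front. With the door up it is open from above.
- locker_floor (a point): Point on top of the locker's floor (8 mm above the bench), on its middle line, 60 mm nearer the robot than its centre and 53 mm behind the front wall's inner face: a good place for the tin, with the fingers closing along the locker's y. Axes as the locker's.
- hinge_mid (a point): Middle of the door's hinge axis, 135 mm above the bench, 115 mm beyond the locker's centre. Turns with the door: its y lies along the hinge (to the robot's left), its -x points along the door's inner face to the free edge, its z is the door's outward normal.
- door (a joint): Door angle in rad: 0 shut (sloping down 0.26 rad towards the robot), growing as it rises, positive about the locker's y; level at 0.26, upright at 1.83. White panel 245 mm long from hinge to free edge, 300 mm wide, 16 mm thick, 0.55 kg. It falls if let go anywhere but on its stay.
- handle (a point): Grip point midway between two black tabs standing 42 mm out of the door's outer face, 195 mm from the hinge, mid-width. The point is 26 mm out from that face, 42 mm from the hinge_mid plane; axes as hinge_mid. Tabs: 14 mm (y) by 26 mm (x), outer faces 60 mm apart in y. Pinch them along y; squeezed home they carry the door, and may turn between the fingers as it swings.
- bolt_tab (a point): Middle of the left (+y) tab's outer face. This tab slides up to 18 mm towards the fixed right one against a spring (3 N, 7 N fully in; squeeze with 20 N or more), and draws in the bolt in the door's left edge, which clears the stay's catch after 13 mm (tabs 47 mm over all; 42 mm fully in). To lower the door keep it squeezed until 0.3 rad below the lock.
- stay: Bracket on the locker's left cheek, origin on the hinge axis mid-width, axes as the locker's. Carries a steel arm, 5 mm thick, at y = 168 to 173 mm, standing up 355 mm above the bench. Its lean differs each time and is not reported: the door locks on it somewhere from 1.37 to 1.71 rad and meets a rigid stop 0.04 rad above. Over 45 N on the stay is forcing it.
- stay_boss (a point): Boss at the foot of the stay arm, on the hinge axis. How it locks: raised with the tabs squeezed, the door goes to the stop (a sharp rise of force); let go there and the bolt springs out over the catch and the door sinks 0.04 rad to rest on it. Pushed up with the tabs free, the bolt clicks over the catch by itself just below the stop.
- tin: Squat round wax tin, aluminium with a dark lid and a paper band, 60 mm across, 50 mm high, 0.15 to 0.3 kg, standing on the bench to one side of the locker. Origin: centre of its underside, z up.
- jar: Small clear jar, 48 mm across, 75 mm high, standing in the back of the locker; leave it. Origin: centre of its underside.
- spray: Tall spray can, 52 mm across, 170 mm high, standing on the bench on the other side; leave it. Origin: centre of its underside.
- wrench: Steel wrench lying on the bench far to one side; leave it. Origin: middle of its underside.
Mind the look-alikes: they are no part of the job. There is more than one size of the tin; the one meant has the size given above.

How it is judged:
By the outcome, as a careful person would: the job done as asked, in the order asked, and still so for the second after the job is handed in, with the robot touching nothing.
It also fails if it takes over 72 s, if anything falls off the work surface, if the arm or the gripper's body presses on something with over 40 N, if the wrist force passes 120 N, or if a joint passes its speed limit or range.

## Working session

There is one attempt and no reset: what is moved stays moved. The work goes in short steps, each a Python script; the robot and the scene stay as the last script left them, time stands still between calls to the robot, and variables do not carry over. Pictures are saved under pics/ and viewed, at most 10 in all, crops included, and the job is handed in when it is done.

```bash
ls; mkdir -p pics; python3 - <<'E'
from plant import ctrl,sensors,optics
import cv2,numpy as np
for n in("side","top"):
    p,d=optics.grab_frame(n); cv2.imwrite(f"pics/{n}0.png",p[:,:,::-1]); np.save(f"pics/{n}0.npy",d)
    c=optics.camera_params(n); print(n,c["mtx"].round(1).tolist(),c["R"].round(3).tolist(),c["t"].round(1).tolist())
print(ctrl.tcp_to_tips); print(sensors.read_state())
E
```

```text
pics
side [[395.9, 0.0, 318.9], [0.0, 395.9, 199.3], [0.0, 0.0, 1.0]] [[-0.779, 0.626, -0.011], [0.449, 0.546, -0.707], [-0.437, -0.556, -0.707]] [465.7, -153.6, 1489.6]
top [[369.8, 0.0, 319.2], [0.0, 369.8, 196.6], [0.0, 0.0, 1.0]] [[0.009, -1.0, -0.011], [-0.998, -0.008, -0.069], [0.069, 0.012, -0.998]] [-39.0, 561.0, 1106.6]
25.0
{'t': 0.1, 'q': array([-1.38846317e+00,  2.07366628e-01,  1.54283403e+00,  7.40474865e-06,
        1.39349690e+00, -1.50519010e-01]), 'qvel': array([-0.00079206,  0.00131714, -0.00304732, -0.00051828, -0.00065309,
        0.00017766]), 'tau': array([-4.73454147e-04, -3.84093547e+01, -2.92549932e+01, -3.41701161e-04,
        4.86739431e-03, -3.38075415e-05]), 'eef_pos': array([ 187.73913653, -542.81079882,  255.21286195]), 'eef_rot': array([[ 9.45114761e-01,  3.26738347e-01, -3.74502794e-04],
       [ 3.26738402e-01, -9.45112547e-01,  2.07133261e-03],
       [ 3.22836503e-04, -2.08001147e-03, -9.99997785e-01]]), 'force': array([ 0.158033  , -0.03224426, -0.11549567]), 'wrist_torque': array([ 0.00294431, -0.06193917, -0.00974857]), 'grasp_force': 0.0, 'grip_width': 85.5134690720781}
```

View pics/top0.png

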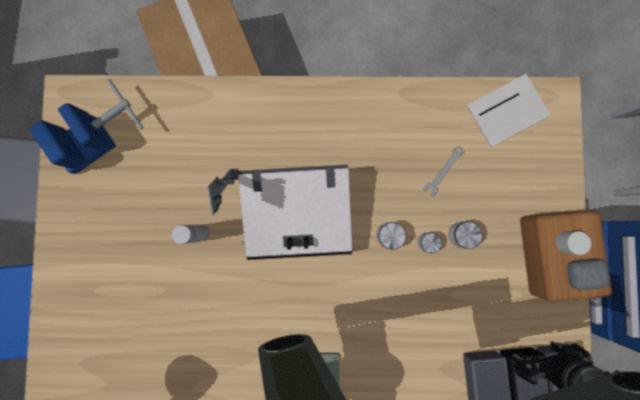

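View pics/side0.png

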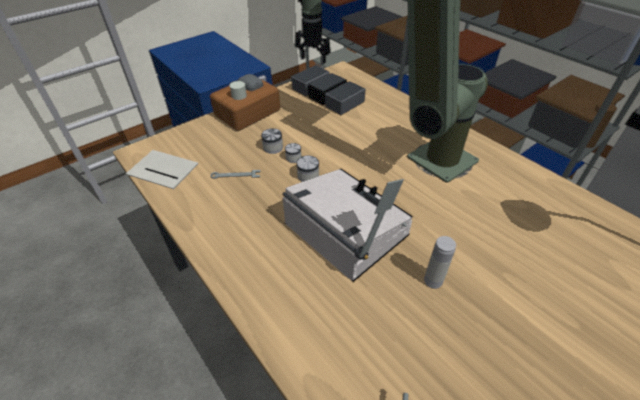

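Top view: the locker with its sloping door spans (240–352, 165–258), tabs are at (298,242), the stay is at (215,190), the spray can is at (185,234), and three tins are at (392,235), (431,242) and (468,235). Next I measure these with depth.

```bash
cat > h.py <<'E'
import numpy as np,cv2
from plant import ctrl,sensors,optics
def cloud(n,d):
    c=optics.camera_params(n);K=c["mtx"];v,u=np.mgrid[:d.shape[0],:d.shape[1]]
    P=np.stack([(u-K[0,2])*d/K[0,0],(v-K[1,2])*d/K[1,1],d],-1)
    X=(P-c["t"])@c["R"]; X[d<=0]=np.nan
    return X
E
python3 - <<'E'
from h import *
im=cv2.imread("pics/top0.png"); d=np.load("pics/top0.npy");X=cloud("top",d)
ims=cv2.imread("pics/side0.png"); ds=np.load("pics/side0.npy");S=cloud("side",ds)
for n,(u,v) in dict(A=(392,235),B=(431,242),C=(468,235),spray=(181,234)).items():
    r=24 if n!="B" else 14
    w=X[v-r:v+r,u-r:u+r].reshape(-1,3); z=np.nanmedian(X[v-3:v+4,u-3:u+4,2])
    t=w[np.abs(w[:,2]-z)<6]; print(n,"z",z.round(1),"c",((np.nanmin(t,0)+np.nanmax(t,0))/2).round(1),"ext",(np.nanmax(t,0)-np.nanmin(t,0)).round(1),"areadia",(2*np.sqrt(len(t)*(np.median(d[v-3:v+3,u-3:u+3])/369.8)**2/np.pi)).round(1))
for n,(u,v) in dict(A=(308,162),B=(293,149),C=(271,134)).items():
    w=S[v-12:v+16,u-14:u+14].reshape(-1,3);w=w[w[:,2]>8]; print("side",n,np.nanmedian(w,0).round(1),"zmax",np.nanpercentile(w[:,2],97).round(1),"pix",S[v,u].round(1))
# door plane
D=X[205:232,255:345].reshape(-1,3);D=D[np.isfinite(D[:,0])];A=np.c_[D[:,:2],np.ones(len(D))]
p=np.linalg.lstsq(A,D[:,2],rcond=None)[0];print("plane",p, "bench",np.nanmedian(X[300:330,200:240,2]), "slope",np.arctan(np.hypot(*p[:2])),"dir",np.arctan2(p[1],p[0]))
for q in [(245,257),(352,253),(348,167),(240,168),(287,242),(311,241)]:print(q,X[q[1]-1:q[1]+2,q[0]-1:q[0]+2].reshape(-1,3).round(0).tolist()[4])
st=S[170:260,350:410].reshape(-1,3);k=st[st[:,2]>170];print("stay",len(k));
for z in range(170,370,20):
    q=k[(k[:,2]>z)&(k[:,2]<z+20)]
    if len(q):print(z,np.median(q,0).round(0),q.min(0).round(0),q.max(0).round(0))
a=cv2.resize(im[150:270,165:365],None,fx=4,fy=4,interpolation=2);cv2.imwrite("pics/c1.png",a)
E
```

```text
A z 66.5 c [ 447.3 -247.5   66.1] ext [77.9 78.9 11.1] areadia 79.4
B z 51.2 c [ 428.7 -363.    50.7] ext [58.5 59.4 10.5] areadia 61.3
C z 66.5 c [ 452.2 -466.2   66.5] ext [77.8 79.6 11.6] areadia 79.6
spray z 169.9 c [449.5 326.1 169.5] ext [47.2 48.3 11.2] areadia 48.4
side A [ 455.9 -236.6   60.7] zmax 67.7 pix [ 449.8 -243.1   65. ]
side B [ 444.8 -346.2   47.3] zmax 66.4 pix [ 434.1 -355.1   47.4]
side C [ 466.  -446.2   61. ] zmax 67.3 pix [ 457.5 -462.5   66.1]
plane [  0.26571874   0.01633656 -14.43486637] bench 0.700568119977175 slope 0.26018576310626246 dir 0.06140335765648632
(245, 257) [375.0, 192.0, 1.0]
(352, 253) [398.0, -129.0, 91.0]
(348, 167) [656.0, -123.0, -1.0]
(240, 168) [650.0, 214.0, 1.0]
(287, 242) [430.0, 50.0, 144.0]
(311, 241) [431.0, -13.0, 101.0]
stay 836
170 [608. 208. 181.] [585. 203. 170.] [619. 211. 189.]
190 [598. 208. 201.] [578. 204. 190.] [611. 210. 210.]
210 [589. 207. 221.] [565. 203. 210.] [601. 209. 230.]
230 [580. 207. 240.] [560. 201. 231.] [594. 209. 250.]
250 [559. 205. 260.] [528. 203. 250.] [586. 208. 270.]
270 [565. 206. 281.] [516. 169. 270.] [595. 210. 290.]
290 [577. 203. 298.] [511. 163. 290.] [591. 208. 310.]
310 [543. 205. 320.] [503. 197. 310.] [579. 209. 330.]
330 [553. 205. 337.] [517. 199. 330.] [570. 208. 349.]
350 [560. 203. 350.] [560. 203. 350.] [560. 203. 350.]
```

View pics/c1.png

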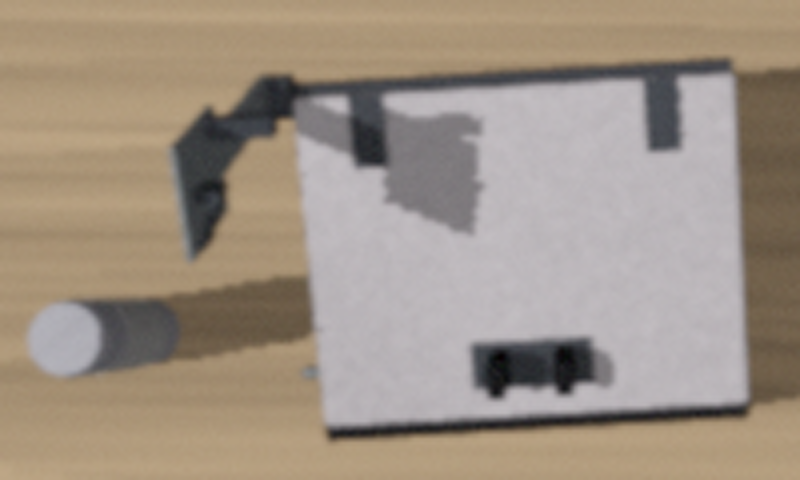

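Tin B at (429,−363) is 60 mm across and 51 mm high, so it's the one meant (A and C are 78 mm). In the crop the locker is yawed by about 0.06, with tabs at crop (497,370) and (565,368) and the bolt tip at (308,373). Next comes the locker pose, cross-checked, and the reach test.

```bash
cat >> h.py <<'E'
def Rz(a):return cv2.Rodrigues(np.array([0,0,float(a)]))[0]
def Ry(a):return cv2.Rodrigues(np.array([0,float(a),0]))[0]
E
python3 - <<'E'
from h import *
d=np.load("pics/top0.npy");X=cloud("top",d)
p=np.array([0.26571874,0.01633656,-14.43486637])
W=X[155:265,235:360]; e=W[...,2]-(W[...,:2]@p[:2]+p[2]); 
M=W[np.abs(e)<5][:,:2].astype(np.float32); r=cv2.minAreaRect(M);print("door rect",r,cv2.boxPoints(r).round(1).tolist())
n=np.array([-p[0],-p[1],1]);n/=np.linalg.norm(n)
yaw=np.arctan2(p[1],p[0])
for w_ in (yaw,0.057,0.05):
    L=(M@Rz(w_)[:2,:2]); lo,hi=np.percentile(L,[.3,99.7],0); print("yaw",w_,"ext",(hi-lo).round(1),"c",(Rz(w_)[:2,:2]@((lo+hi)/2)).round(1))
for nm,A in (("top",W),("side",cloud("side",np.load("pics/side0.npy"))[160:280,270:420])):
    A=A.reshape(-1,3);h=(A-[0,0,p[2]])@n; k=(h>25)&(h<60)&(A[:,1]<120)&(A[:,1]>-60)&(A[:,0]<480)
    T=A[k];print(nm,"tabs",len(T),T.mean(0).round(1),T.min(0).round(0),T.max(0).round(0),"h",np.percentile(h[k],[50,95]))
    for s in(T[:,1]>T[:,1].mean(),T[:,1]<T[:,1].mean()):print(T[s].mean(0).round(1),np.percentile(T[s],[5,95],axis=0).round(0).tolist())
E
```

```text
door rect ((506.2267150878906, 32.2574462890625), (244.68133544921875, 311.0331726074219), 3.119910717010498) [[375.6000061035156, 180.89999389648438], [392.5, -129.6999969482422], [636.9000244140625, -116.4000015258789], [619.9000244140625, 194.1999969482422]]
yaw 0.061403359049800876 ext [235.5 298.9] c [503.9  28.6]
yaw 0.057 ext [235.7 299.2] c [503.8  28.6]
yaw 0.05 ext [236.3 299.9] c [503.8  28.8]
top tabs 106 [425.3  21.4 140.2] [411.  -7. 128.] [440.  53. 147.] h [41.04497337 43.62939058]
[423.5  44.8 140.6] [[411.0, 39.0, 135.0], [435.0, 50.0, 145.0]]
[427.1  -1.  139.8] [[414.0, -7.0, 129.0], [439.0, 4.0, 145.0]]
side tabs 89 [431.5  26.8 136.1] [414.  -3. 124.] [446.  56. 144.] h [35.69187847 39.75693873]
[429.3  49.2 136.1] [[418.0, 42.0, 128.0], [439.0, 54.0, 142.0]]
[433.7   3.9 136.1] [[421.0, -3.0, 128.0], [445.0, 9.0, 141.0]]
```

```bash
cat >> h.py <<'E'
YAW=0.06; HINGE=np.array([626.,36.,135.])
def handle(th,out=2.):   # world grip point at door angle th
    return HINGE+Rz(YAW)@Ry(th-.26)@np.array([-195,0,42.+out])
def tool(phi,yaw=None):  # phi: tilt about locker y; fingers close along y
    return Rz(YAW if yaw is None else yaw)@Ry(phi)@np.diag([FL,-FL,-1.])
FL=1.
def phi(th): return np.interp(th,[0,1.75],[-0.1,0.6])
def pose(th,back=0,dphi=0):
    R=tool(phi(th)+dphi); return handle(th)-R[:,2]*(6+back),R
E
python3 - <<'E'
from h import *
import h
d=np.load("pics/top0.npy");X=cloud("top",d)
p=np.array([0.26571874,0.01633656,-14.43486637])
W=X[155:265,235:360]; m=np.abs(W[...,2]-(W[...,:2]@p[:2]+p[2]))<4
def fit(P,ax): 
    k,b=np.polyfit(P[:,ax],P[:,1-ax],1);r=P[:,1-ax]-k*P[:,ax]-b;P=P[np.abs(r)<2.5];return np.polyfit(P[:,ax],P[:,1-ax],1)
rows=range(20,80);cols=range(20,105)
print("left",fit(np.array([W[i][m[i]][0,:2] for i in rows]),0),"right",fit(np.array([W[i][m[i]][-1,:2] for i in rows]),0))
print("front",fit(np.array([W[:,j][m[:,j]][-1,:2] for j in cols]),1),"back",fit(np.array([W[:,j][m[:,j]][0,:2] for j in cols]),1))
for f in (1.,-1.):
    h.FL=f
    print("FL",f,[None if (q:=ctrl.solve_ik(*pose(t,b))) is None else q.round(2).tolist() for t,b in [(0,100),(0,0),(.5,0),(1,0),(1.4,0),(1.75,0),(1.75,90)]])
E
```

```text
left [7.30073249e-02 1.39245279e+02] right [ 7.07484861e-02 -1.56585074e+02]
front [-6.72815707e-02  3.88436893e+02] back [-6.80699198e-02  6.22420064e+02]
FL 1.0 [[-0.17, -0.19, 2.0, 0.02, 1.24, 1.34], [-0.16, -0.02, 2.08, 0.03, 0.99, 1.33], [-0.12, 0.02, 1.8, -0.02, 1.41, 1.39], [-0.09, 0.24, 1.43, -0.04, 1.77, 1.42], [-0.06, 0.48, 1.08, -0.06, 2.04, 1.43], [-0.05, 0.75, 0.7, -0.08, 2.28, 1.43], None]
FL -1.0 [[-0.17, -0.19, 2.0, 0.02, 1.24, -1.81], [-0.16, -0.02, 2.08, 0.03, 0.99, -1.81], [-0.12, 0.02, 1.8, -0.02, 1.41, -1.75], [-0.09, 0.24, 1.43, -0.04, 1.77, -1.72], [-0.06, 0.48, 1.08, -0.06, 2.04, -1.71], [-0.05, 0.75, 0.7, -0.08, 2.28, -1.71], None]
```

Edges put the yaw at 0.069 and the hinge at (625.7, 36). Because only the left tab moves, the tool has to sit at door y = −9 when squeezed home. I'll allow for that and approach.

```bash
sed -i 's/^YAW=.*/YAW=0.069; HINGE=np.array([625.7,36.,135.])/; s/def handle(th,out=2.)/def handle(th,out=2.,y=-9.)/; s/\[-195,0,42.+out\]/[-195,y,42.+out]/' h.py
cat >> h.py <<'E'
def say(m=""):
    s=sensors.read_state();R=Rz(YAW)
    print(m,"t%.1f"%s["t"],"tcp",s["eef_pos"].round(1),"F(locker)",(R.T@s["force"]).round(1),"w%.1f g%.1f"%(s["grip_width"],s["grasp_force"]));return s
def snap(n,nm,c=None,f=1):
    p,d=optics.grab_frame(n);np.save(f"pics/{nm}.npy",d)
    if c: p=p[c[1]:c[3],c[0]:c[2]]
    cv2.imwrite(f"pics/{nm}.png",cv2.resize(p,None,fx=f,fy=f,interpolation=2)[:,:,::-1])
E
python3 - <<'E'
from h import *
sh=Rz(YAW)@np.array([0,5,0])
P,R=pose(0,100);ctrl.move_ptp(P+sh,R);say("above")
P,R=pose(0,0);print(ctrl.move_l(P+sh,R,vel=90,threshold=6));say("down")
snap("top","g1",(230,160,380,272),5)
E
```

```text
above t2.3 tcp [416.5  16.9 233.1] F(locker) [-0.1 -0.   0.6] w85.5 g0.0
False
down t3.5 tcp [426.6  18.1 134. ] F(locker) [-0.1  0.1  0.5] w85.4 g0.0
```

View pics/g1.png

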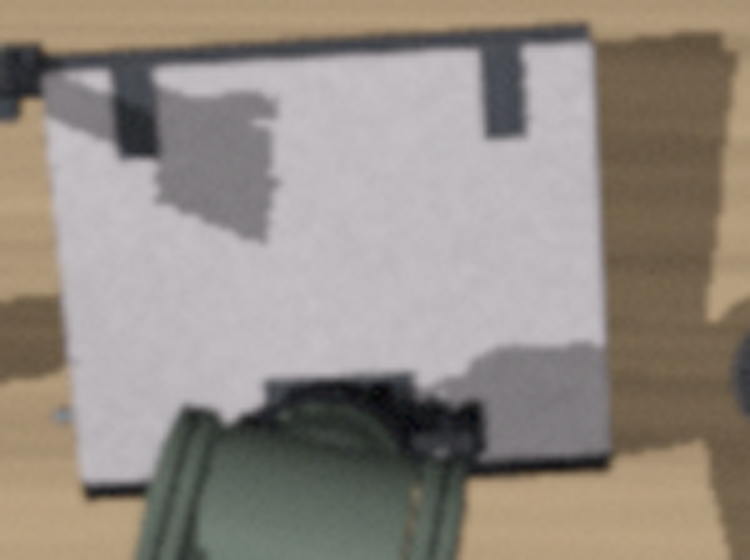

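The hand sits over the tabs (crop about (350,400)) and the bolt tip shows at (62,417). It touched nothing on the way down. Now shift 5 mm sideways and squeeze.

```bash
python3 - <<'E'
from h import *
P,R=pose(0,0);print(ctrl.move_l(P,R,vel=30,threshold=6));say("shift")
ctrl.gripper_to(52,30);say("52")
ctrl.gripper_to(38,50);say("shut")
E
```

```text
False
shift t3.9 tcp [426.6  13.  133.6] F(locker) [-0.1 -0.6 -0.1] w85.4 g0.0
52 t4.3 tcp [426.5  14.4 133.7] F(locker) [-1.2  5.5  4.4] w52.2 g2.9
shut t4.6 tcp [426.6  14.5 134.2] F(locker) [-2.8  4.5  8.8] w40.4 g49.9
```

```bash
sed -i 's/y=-9\./y=-7.7/' h.py; python3 - <<'E'
from h import *
for th in np.r_[.05:1.26:.1]:
    r=ctrl.move_l(*pose(th),vel=90,threshold=25)
    s=sensors.read_state();f=Rz(YAW).T@s["force"]
    R=Ry(th-.26); loc=R.T@f   # door frame: -x radial, z tangential-normal
    print("%.2f"%th,r,"t%.1f"%s["t"],"door-frame F",loc.round(1),"err",(Ry(th-.26).T@Rz(YAW).T@(s["eef_pos"]-pose(th)[0])).round(1),"w%.1f"%s["grip_width"])
    if r or np.linalg.norm(f)>30: break
E
```

```text
0.05 False t4.8 door-frame F [ 3.1 -0.4 -4.7] err [ 0.1 -0.  -0.5] w41.2
0.15 False t5.2 door-frame F [ 3.  -1.5 -4.7] err [-0.1 -0.1 -0.8] w40.5
0.25 False t5.6 door-frame F [ 1.6 -0.1 -3.9] err [-0.1 -0.1 -0.7] w40.5
0.35 False t6.0 door-frame F [ 2.  -0.9 -3.8] err [-0.3 -0.1 -1. ] w40.7
0.45 False t6.3 door-frame F [ 0.7 -2.2 -4.4] err [-0.3 -0.1 -0.7] w40.3
0.55 False t6.7 door-frame F [ 0.1 -1.6 -3.6] err [-0.4 -0.1 -0.9] w39.9
0.65 False t7.1 door-frame F [-1.  -2.1 -4.4] err [-0.4 -0.1 -0.7] w41.0
0.75 False t7.5 door-frame F [-2.7 -2.8 -4. ] err [-0.3 -0.1 -0.4] w40.7
0.85 False t7.8 door-frame F [-2.3 -3.7 -3.2] err [-0.3 -0.2 -0.4] w40.5
0.95 False t8.2 door-frame F [-2.  -2.9 -3.5] err [-0.2 -0.2 -0.3] w40.4
1.05 False t8.6 door-frame F [-1.7 -3.8 -4.6] err [-0.2 -0.2 -0.4] w40.2
1.15 False t9.0 door-frame F [-2.4 -4.6 -4.1] err [-0.1 -0.2 -0.4] w40.4
1.25 False t9.3 door-frame F [-1.6 -4.4 -4. ] err [-0.1 -0.3 -0.4] w40.8
```

```bash
python3 - <<'E'
from h import *
f0=None
for th in np.arange(1.27,1.78,.015):
    r=ctrl.move_l(*pose(th),vel=25,threshold=10)
    ctrl.hold(.05)
    s=sensors.read_state();loc=Ry(th-.26).T@Rz(YAW).T@s["force"]
    print("%.3f"%th,r,"t%.1f"%s["t"],loc.round(1),"w%.1f"%s["grip_width"])
    if r or loc[2]<-12: break
P=s["eef_pos"];d=Rz(YAW).T@(P+s["eef_rot"][:,2]*6-HINGE)
print("actual th",np.arctan2(d[2],-d[0])+.26+np.arctan2(44,195)-2*np.arctan2(44,195)*0, d.round(1))
E
```

```text
1.270 False t9.7 [-0.6 -4.8 -4.7] w40.3
1.285 False t10.0 [-1. -5. -5.] w40.4
1.300 False t10.3 [-0.9 -4.7 -5.1] w40.2
1.315 False t10.7 [-0.3 -4.4 -4.7] w40.7
1.330 False t11.0 [-0.5 -4.4 -4.4] w40.3
1.345 False t11.3 [-0.4 -4.9 -4.5] w40.9
1.360 False t11.7 [-1.7 -4.5 -4.4] w40.5
1.375 False t12.0 [-0.3 -4.3 -4.5] w40.0
1.390 False t12.3 [-1.2 -4.5 -4.4] w40.6
1.405 False t12.6 [-0.9 -4.1 -3.2] w40.5
1.420 False t12.9 [-1.8 -4.5 -4.5] w40.8
1.435 False t13.3 [-0.1 -3.8 -4.6] w40.4
1.450 False t13.6 [-1.6 -3.6 -3.2] w40.5
1.465 False t13.9 [-0.6 -4.7 -4.1] w40.4
1.480 False t14.2 [ 0.2 -4.7 -3.9] w40.8
1.495 True t14.5 [-3.9  0.3  1. ] w40.7
actual th 1.9237245162652186 [-25.7  -8.2 198.3]
```

```bash
cat >> h.py <<'E'
def thact(s):
    d=Rz(YAW).T@(s["eef_pos"]+s["eef_rot"][:,2]*6-HINGE); return np.arctan2(d[2],-d[0])+.26-np.arctan2(44,195)
E
python3 - <<'E'
from h import *
s=sensors.read_state();print(thact(s),(Ry(1.22).T@Rz(YAW).T@s["force"]).round(1))
for th in (1.485,1.495,1.505,1.515,1.525):
    r=ctrl.move_l(*pose(th),vel=25,threshold=10)
    s=sensors.read_state();a=s["force"];ctrl.hold(.1);s=sensors.read_state()
    print(th,r,"%.3f"%thact(s),(Ry(th-.26).T@Rz(YAW).T@a).round(1),(Ry(th-.26).T@Rz(YAW).T@s["force"]).round(1),"w%.1f"%s["grip_width"])
    if r: break
E
```

```text
1.4798755243515482 [-3.9  0.3  1. ]
1.485 True 1.477 [-2.7 -1.3 -0.6] [-3.7 -0.  -0.1] w40.3
```

```bash
python3 - <<'E'
from h import *
for th in (1.477,1.481,1.485,1.489,1.493,1.497):
    r=ctrl.move_l(*pose(th),vel=10)
    s=sensors.read_state();F=(Ry(th-.26).T@Rz(YAW).T@s["force"])
    print(th,"%.3f"%thact(s),F.round(1),"w%.1f t%.1f"%(s["grip_width"],s["t"]))
    if F[2]<-14 or np.linalg.norm(F)>18: break
E
```

```text
1.477 1.475 [-3.9 -2.4 -1.7] w40.6 t15.1
1.481 1.480 [-4.6 -3.4 -2.5] w40.1 t15.3
1.485 1.480 [-4.8 -4.6 -5. ] w40.5 t15.6
1.489 1.481 [-5.9 -3.9 -8.4] w40.3 t15.8
1.493 1.482 [ -6.6  -3.3 -10.7] w40.1 t16.1
1.497 1.482 [ -6.8  -4.  -14.1] w40.3 t16.3
```

A clear stop at 1.481 rad, so the lock should be at about 1.44. Back off slightly, release and retreat.

```bash
python3 - <<'E'
from h import *
ctrl.move_l(*pose(1.483),vel=20)
ctrl.gripper_to(85,50);ctrl.hold(.2);say("open")
# follow the sink, then back out
sh=Rz(YAW)@np.array([0,5,0])
P,R=pose(1.46);print(ctrl.move_l(P+sh,R,vel=40,threshold=8));say()
for b in (60,70,80,90): print(b,ctrl.solve_ik(*pose(1.46,b)) is not None)
print(ctrl.move_l(P+sh-R[:,2]*70,R,vel=120,threshold=8));say("back")
snap("side","s2",(250,60,450,280),2.7)
E
```

```text
open t17.3 tcp [604.2  26.6 338.8] F(locker) [-0.3 -0.7  0.4] w84.9 g0.0
False
 t17.6 tcp [598.8  31.7 338.3] F(locker) [ 0.2  0.7 -0.3] w85.0 g0.0
60 True
70 True
80 True
90 True
False
back t18.4 tcp [631.5  33.7 399.2] F(locker) [-0.4  0.9 -0.3] w85.3 g0.0
```

View pics/s2.png

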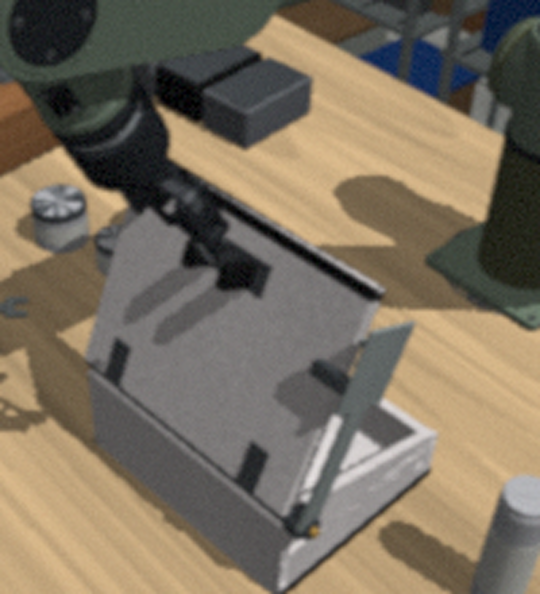

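The door stands open by itself on the stay arm, and the hand is clear behind it, above. Next: over the free side and on to the tin.

```bash
python3 - <<'E'
from h import *
s=sensors.read_state();P=s["eef_pos"]
ctrl.move_l(P+[0,0,60],vel=200,threshold=10)
ctrl.move_l([600,-230,440],tool(.3),vel=250,threshold=10)
for y in (YAW+np.pi/2,YAW-np.pi/2): print(y,[q if (q:=ctrl.solve_ik(*x)) is None else q.round(2) for x in (([428.6,-363,150],tool(0,y)),)])
y=min((YAW+np.pi/2,YAW-np.pi/2),key=lambda y:abs(q[5]) if (q:=ctrl.solve_ik([428.6,-363,150],tool(0,y))) is not None else 9)
R=tool(0,y);ctrl.move_ptp([428.6,-363,150],R);say("above tin")
print(ctrl.move_l([428.6,-363,34],vel=100,threshold=6));say("down")
ctrl.gripper_to(50,45);say("grip")
snap("side","s3",(240,100,340,190),6)
E
```

```text
1.6397963267948965 [array([-0.86,  0.29,  1.67, -0.  ,  1.18, -0.93])]
-1.5017963267948966 [array([-0.86,  0.29,  1.67, -0.  ,  1.18,  2.22])]
above tin t21.8 tcp [ 429.6 -363.2  150.8] F(locker) [ 0.3 -0.2  0.3] w84.7 g0.0
False
down t23.1 tcp [ 429.1 -363.6   34.8] F(locker) [ 0.1 -0.1  0.5] w85.2 g0.0
grip t23.4 tcp [ 429.1 -363.6   35. ] F(locker) [ 0.  -0.1  4.8] w58.9 g48.8
```

View pics/s3.png

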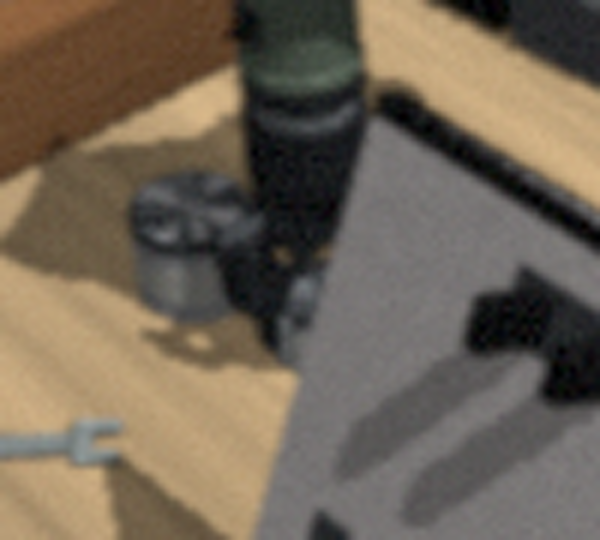

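The hand has the tin, partly hidden behind the door at crop (300,320); width 58.9 fits a 60 mm tin. Now carry it in.

```bash
python3 - <<'E'
from h import *
L=HINGE+Rz(YAW)@np.array([-175,0,-135]); print("floor pt",L.round(1))
y=YAW if abs(ctrl.solve_ik([L[0],L[1],190],tool(0))[5]+.9)<1.7 else YAW+np.pi
R0=sensors.read_state()["eef_rot"]
ctrl.move_l([428.6,-363,190],vel=150);say("lift")
ctrl.move_ptp([415,-170,190],tool(0,y+np.pi/4 if y==YAW else y-np.pi/4));say()
ctrl.move_ptp([L[0],L[1],190],tool(0,y));say("above")
snap("top","s4",(220,150,370,270),5)
d=cloud("top",np.load("pics/s4.npy"))
E
```

```text
floor pt [451.1  23.9   0. ]
lift t24.7 tcp [ 427.9 -362.2  188.5] F(locker) [ 0.1  0.6 -2. ] w59.2 g48.6
 t25.5 tcp [ 415.4 -170.7  190. ] F(locker) [ 0.8 -0.  -2.6] w59.1 g48.5
above t26.3 tcp [451.8  22.6 190. ] F(locker) [ 0.3 -0.5 -1.1] w58.9 g48.6
```

View pics/s4.png

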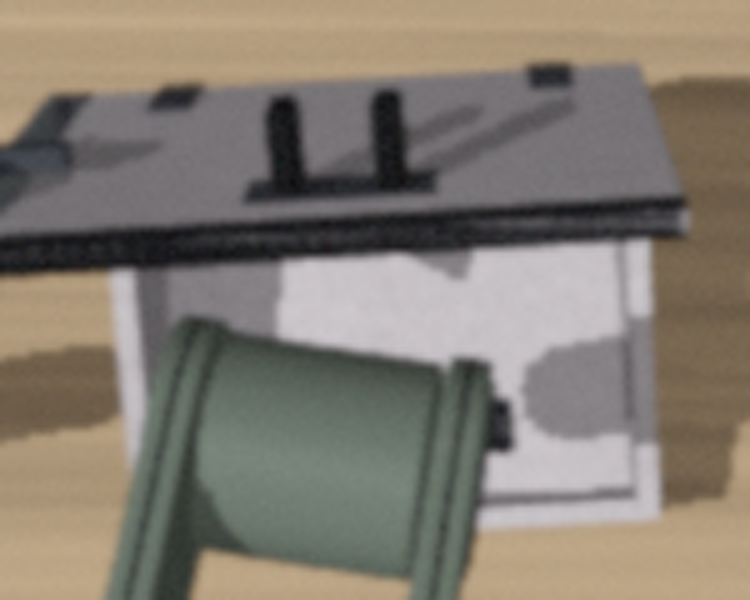

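The hand is over the locker and clear of the open door (edge at crop row 240). Lower the tin, let go and back out.

```bash
python3 - <<'E'
from h import *
P=HINGE+Rz(YAW)@np.array([-175,0,-135])
print(ctrl.move_l([P[0],P[1],50],vel=100,threshold=12))
print(ctrl.move_l([P[0],P[1],40],vel=15,threshold=4));say("down")
ctrl.gripper_to(85,45);ctrl.hold(.1);say("open")
ctrl.move_l([P[0],P[1],190],vel=150,threshold=10)
ctrl.move_ptp([400,-190,250],tool(0));say("away")
snap("top","s5",(220,150,370,270),5)
X=cloud("top",np.load("pics/s5.npy"))[195:250,235:350].reshape(-1,3);T=X[(np.abs(X[:,2]-59)<6)]
L=(T-HINGE)@Rz(YAW);k=(abs(L[:,1])<60)&(abs(L[:,0]+175)<50);L=L[k]
print("tin local",((L.min(0)+L.max(0))/2).round(1),(L.max(0)-L.min(0)).round(1))
E
```

```text
False
True
down t28.4 tcp [451.2  23.9  42.9] F(locker) [-1.  -0.3  3.8] w58.9 g49.1
open t28.9 tcp [449.9  24.1  42. ] F(locker) [0.9 0.4 0.3] w84.7 g0.0
away t32.3 tcp [ 400.  -189.8  249.8] F(locker) [0.8 0.2 1. ] w85.3 g0.0
tin local [-177.4   -0.6  -76.5] [58.9 59.   9.6]
```

View pics/s5.png

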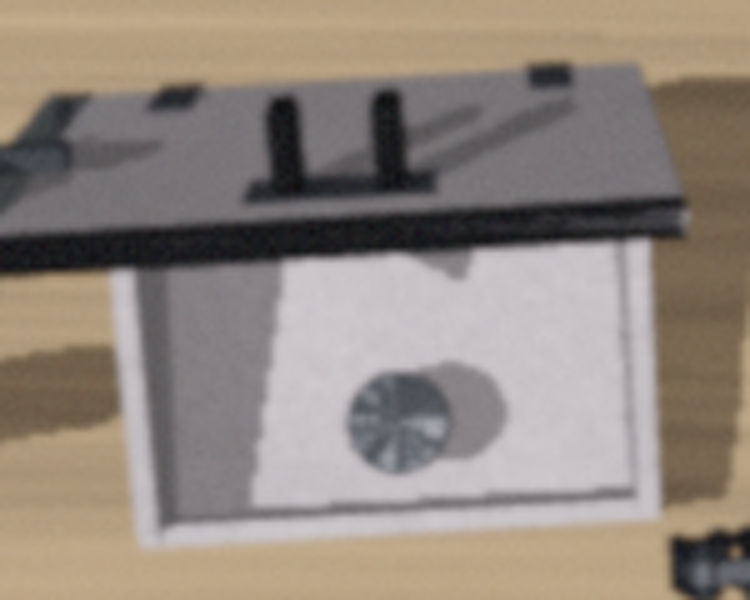

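The tin stands upright at locker (−62, −1), as wanted (crop (398,420)). Go back to the tabs.

```bash
python3 - <<'E'
from h import *
sh=Rz(YAW)@np.array([0,5,0]);th=1.443
ctrl.move_l([480,-260,440],vel=250,threshold=12)
ctrl.move_l([600,-200,450],tool(.3),vel=250,threshold=12)
P,R=pose(th,70)
ctrl.move_l(P+sh+[0,0,60],R,vel=200,threshold=12)
ctrl.move_l(P+sh,R,vel=120,threshold=8);say("back")
P,R=pose(th)
print(ctrl.move_l(P+sh,R,vel=60,threshold=6));say("in")
print(ctrl.move_l(P,R,vel=30,threshold=6));say("shift")
snap("top","s6",(220,130,370,250),5)
E
```

```text
back t36.0 tcp [627.8  33.  400.3] F(locker) [-0.8  0.6  0.3] w85.2 g0.0
False
in t37.3 tcp [596.   31.2 337.9] F(locker) [-0.4 -0.7  0.6] w85.1 g0.0
False
shift t37.6 tcp [596.2  25.9 337.6] F(locker) [ 0.1 -0.4 -0.7] w84.8 g0.0
```

View pics/s6.png

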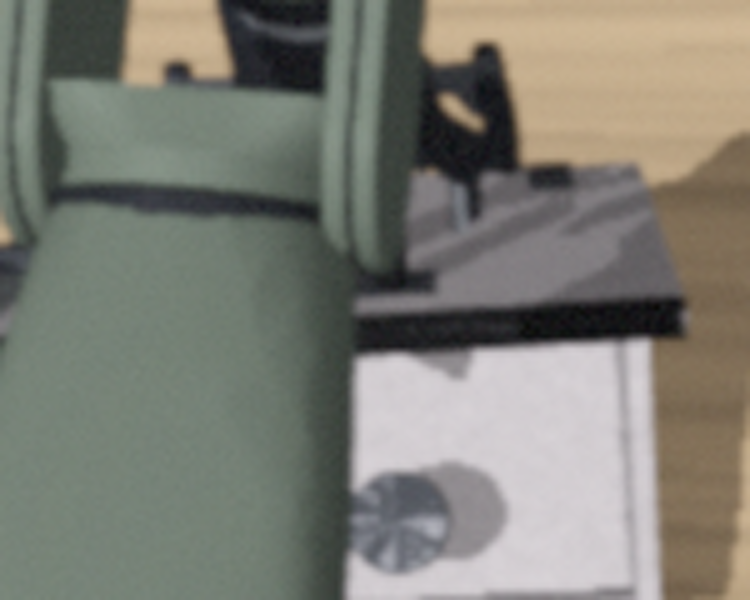

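The hand is around the tabs without touching them (right finger at crop (490,150)), and the tin is still standing. Squeeze, ease up a hair and lower.

```bash
python3 - <<'E'
from h import *
def rep(th,r):
    s=sensors.read_state();F=Ry(th-.26).T@Rz(YAW).T@s["force"]
    print("%.3f"%th,r,"%.3f"%thact(s),"t%.1f"%s["t"],F.round(1),"w%.1f"%s["grip_width"]);return F,s
ctrl.gripper_to(38,60);F,s=rep(1.443,0)
if s["grip_width"]>44: raise SystemExit("not squeezed")
ctrl.move_l(*pose(1.455),vel=15,threshold=10);rep(1.455,0)
for th in np.r_[1.42,1.38,1.34,np.arange(1.25,.12,-.1)]:
    r=ctrl.move_l(*pose(th),vel=40 if th>1.3 else 80,threshold=15)
    F,s=rep(th,r)
    if r or np.linalg.norm(F)>22: break
E
```

```text
1.443 0 1.443 t38.2 [-5.8 -2.1  0.3] w40.2
1.455 0 1.453 t38.5 [-8.5 -2.8 -0.3] w40.0
1.420 False 1.424 t38.8 [-6.7 -1.3  2.5] w40.2
1.380 False 1.385 t39.1 [-7.6 -1.6  2.4] w39.9
1.340 False 1.346 t39.5 [-7.2 -1.6  3.5] w39.7
1.250 False 1.254 t39.9 [-7.5 -1.   3.4] w39.8
1.150 False 1.153 t40.3 [-8.  -1.9  1.9] w39.9
1.050 False 1.049 t40.7 [-7.6 -1.7  1.6] w39.8
0.950 False 0.948 t41.1 [-7.4 -1.1  0.8] w40.2
0.850 False 0.845 t41.5 [-5.6 -2.7 -0.5] w40.1
0.750 False 0.745 t41.9 [-6.4 -2.2 -1. ] w40.1
0.650 False 0.647 t42.3 [-3.4 -3.  -1.8] w39.7
0.550 False 0.552 t42.7 [-3.2 -2.4 -0.9] w40.0
0.450 False 0.453 t43.1 [-2.8 -3.4 -2.5] w40.0
0.350 False 0.354 t43.5 [-1.  -4.2 -2. ] w40.2
0.250 False 0.254 t43.9 [ 0.2 -3.4 -2. ] w40.0
0.150 False 0.152 t44.3 [ 1.1 -3.7 -3.3] w40.0
```

```bash
python3 - <<'E'
from h import *
for th in (.1,.06,.03,.015,.005,0,-.005,-.01,-.015,-.02):
    ctrl.move_l(*pose(th),vel=20,threshold=None if th>.05 else 12)
    s=sensors.read_state();F=Ry(th-.26).T@Rz(YAW).T@s["force"]
    print("%.3f"%th,"%.3f"%thact(s),"t%.1f"%s["t"],F.round(1))
    if th<.02 and F[2]>4: break
sh=Rz(YAW)@np.array([0,5,0])
ctrl.gripper_to(85,50);say("open")
P,R=pose(.015)
ctrl.move_l(P+sh,R,vel=30,threshold=8)
print(ctrl.move_l(P+sh-R[:,2]*110,R,vel=100,threshold=8));say("back")
ctrl.move_ptp([350,-250,300],tool(0))
snap("top","s7",(165,150,490,270),2.4)
X=cloud("top",np.load("pics/s7.npy"))[205:232,255:345].reshape(-1,3);X=X[np.isfinite(X[:,0])]
p=np.linalg.lstsq(np.c_[X[:,:2],np.ones(len(X))],X[:,2],rcond=None)[0];print("plane",p,"slope",np.arctan(np.hypot(*p[:2])));say()
E
```

```text
0.100 0.102 t44.9 [ 2.3 -4.6 -1.8]
0.060 0.061 t45.5 [ 3.3 -3.2 -1.3]
0.030 0.044 t45.8 [-0.7 -0.8  7.5]
0.015 0.043 t46.0 [-1.2  0.1  5.2]
open t46.5 tcp [429.3  13.1 143.1] F(locker) [-0.6 -0.6 -0.2] w85.0 g0.0
False
back t48.2 tcp [415.1  18.9 245.1] F(locker) [ 0.6 -0.3  0.8] w85.0 g0.0
plane [  0.26576069   0.01668961 -14.48001137] slope 0.2602453015635429
 t49.4 tcp [ 350.2 -248.8  299.4] F(locker) [-0.   0.   0.1] w84.9 g0.0
```

View pics/s7.png

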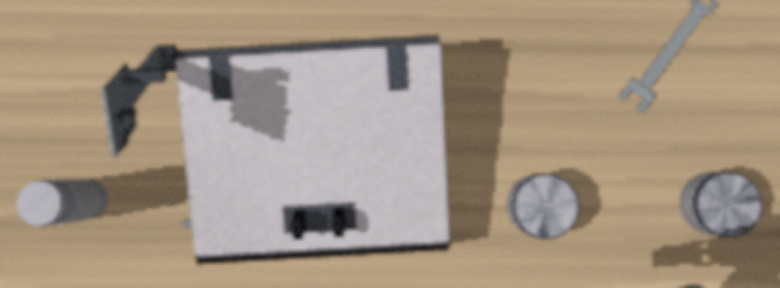

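The door is shut (fitted slope 0.2602, as at the start). The spray can, the other tins and the wrench are where they were, and the robot touches nothing.

```bash
python3 -c "
from plant import ctrl
ctrl.hold(.3);print(ctrl.finish_job())"
```

```text
the job is handed in; nothing more can be done
None
```

The job is handed in at about 50 s of the 72 s: the door locked open and stood by itself, the 60 mm tin was left upright in the locker, and the door is unlocked and shut; the one doubt is that it met resistance about 0.04 rad short of my estimate of shut when I let go, so it was either already seated or settled at most 8 mm.

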